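# Line up a cabinet hinge for its pin

### The arm

A 7-joint arm with a two-finger parallel gripper is mounted at the origin on the work surface. World frame = base frame: x ahead of the robot, y to its left, z up, the work surface at z = 0. Lengths are in m, angles in rad, forces in N, time in s.
With the tool pointing down it reaches from about 0.425 to 0.875 m from the base axis. Payload 8.4 kg.
Tool frame: the origin (TCP) lies at the very end of the fingers, on their centre line; the grasp point (between the pads) lies 19 mm behind it; z points along the fingers, y is the direction in which the jaws open and shut (so a half turn about z gives the same grasp; the last joint's range is limited). The gripper opens to 87 mm and grips with 3 to 60 N. Pads are 19 mm wide; open, the fingers measure 117 mm over their backs; the gripper's body (75 mm by 190 mm) begins 51 mm behind the grasp point.
Start: joints at [-1.402, 0.333, 0.04, 1.465, -0.013, 1.343, -0.059], TCP at [0.172, 0.627, 0.223] pointing down, gripper open.
Joint ranges: [-2.58, 2.58], [-0.38, 2.09], [-1.3, 1.39], [0.25, 2.4], [-1.5, 4.64], [0.08, 2.09], [-2.65, 2.65]. Speed limits (rad/s): [2.22, 2.22, 2.79, 2.79, 3.14, 3.14, 3.14].

### API

Orientations are given as a unit quaternion [x, y, z, w].
In Python, from bench import get_obs, viewer, order gives the robot as it stands. The module is installed in compiled form; this text tells all that it offers.
- The arm moves only by the shell command python3 -m inch 'ROWS' [FORCE]. ROWS is JSON, one flat list of numbers, 7 for each row, row after row: the turn, a rotation vector about the tool's x, y, z as a fraction of full scale, then the shift along the tool's x, y, z as a fraction of full scale, then the opening, from 0 (shut) to 1 (fully open). A call has 1 to 20 rows; each row shifts and turns the pose as measured when the row begins, along the tool's axes as they then stand; what a row does not reach is not made up. Full scale, the value 1, is 0.025 m for a shift and 8 degrees for a turn. A row lasts 1/10 s, in which the tool goes at most 50 mm and 8.59 degrees, less where a joint would pass 70% of its speed; a pose out of reach is approached as far as the arm can. A call with a number of a shift or a turn outside -1 to 1 is refused whole. A call with a gripper value outside its range is refused whole. The fingers move at their own pace and stop on an object; FORCE is the grip in N (left out, the last holds). Time passes only in rows, so rows that do not move let the fingers close. It gives the time, the measured TCP pose, the force and the opening at its end, in the units of the state.
- get_obs(): the state, without advancing time (a new reading comes with each control period).
- viewer.get_image(name): name is "side" or "top" or "wrist"; returns a dict with "frame" (480x640x3 uint8, red, green, blue), "depth" (480x640 float32, m along the optical axis (not along the pixel's ray), 0 where there is no reading), "fov_y" (degrees; the focal length in pixels is half the picture's height over the tangent of half this angle, whatever the lens; pixels are square), "cx", "cy" (the principal point, pixels), "cam_to_world" (4x4, takes a point from camera to world coordinates). Camera axes: x right, y up, looking along -z (the intrinsics and any distortion apply to the point x, -y, -z); pixel columns grow to the right and rows downward; lengths in m; the calibration is good to about 2 mm. The wrist camera is an equidistant fisheye: a pixel r from the principal point sees the ray r / f radians off the axis. A picture is of the moment at which its call begins.
- order.sign_off(): hands the job in, once; it reports no verdict.
The state is a dict: "time": time; "qpos": joint angles; "qvel": joint speeds; "effort": joint torques, N m; "tool_pos": TCP position; "tcp_rot": TCP orientation; "force": force on the tool from outside, world axes, zero at the start; "moment": the same for the moment, N m; "grip_width": finger opening in m.
Only numpy, scipy, OpenCV 4.12 (cv2) and the standard library are available. Lean on these libraries where they do the work, as an engineer would, in place of code of your own. Each camera call takes 0.05 s, during which the arm holds its last target.

### The job

At the film archive's repair bench, press the handle of the jamb block's sprung lever down until it clicks over and stays down by itself, which draws the hinge pin out of the gap between the two fixed knuckles. Then pick up the loose hinge leaf with the single middle knuckle (not the one with two knuckles), bring that knuckle into the gap so that its hole is in line with the holes of the fixed knuckles, and finish still holding it there in the gripper: still, clear of the jamb block, with the lever still down so the pin can be let go next. Do not disturb the other leaf or the other things on the bench.

Things in the scene. Friction and masses are not known exactly. Their poses are not given: they have to be found in the camera images.
- jamb: Fixed jamb block: base plate 12 mm thick (x -72 to 23, y -68 to 108), a grey block (x -65 to -23, y -52 to 52, top at z 128 mm), a fixed steel hinge leaf on its +x face. Origin on the bench below the hinge axis, mid-gap; z up, y along the hinge axis, +x towards the open side, where the loose leaf's plate goes. Yaw up to 0.3 rad either way; at 0 its axes are the world's.
- jamb_bore (a point): On the axis of the fixed holes, middle of the gap between the two fixed knuckles, 115 mm above the bench; axes as jamb. Fixed knuckles: tubes along y, 26 mm outside, 14 mm hole, 24 mm long. Gap 32 mm wide (y -16 to 16), open above, below and to +x; the fixed leaf's face is at x -18.5. At the start an 8 mm pin crosses the gap on the axis and blocks it.
- lever (a joint): Lever angle, rad: 0 handle up, pin across the gap; 0.65 handle down on its stop, pin drawn 45 mm along +y, clear of the gap. Pushes back with about 6 N at the pad, less as it goes down; past about 0.5 it clicks over, goes on to 0.65 and stays there by itself; let go earlier, it springs back up. About 3 N upwards would lift it again.
- lever_pad (a point): Centre of the upper face of the square steel handle pad (34 x 34 x 10 mm) at the lever's outer end; push here from above. 110 mm from the pivot. Starts about 169 mm to +y of the gap, 102 mm above the bench, sloping with the lever (29 degrees, outer end higher); ends about 184 mm to +y, 34 mm above the bench, almost level.
- lever_pivot (a point): Pivot of the lever, fixed on the jamb block, 75 mm to +y of the gap and 45 mm above the bench; axes as jamb. The lever swings in the jamb's y-z plane about it; the line from here to the pad centre is 0.5 rad above level at joint 0 and falls with the joint angle.
- leaf_grip (a point): Loose steel hinge leaf that fits (0.25 to 0.5 kg), flat on the bench. Point in its upright flange, 45 mm above the underside: grip here. Flange 10 mm thick (x), 40 wide (y), z 6 to 60 mm, on a plate 6 mm thick, 60 wide, x -25 to 30. y along its hole, z up. Yaw within 0.4 rad of the world's, in either of two places (swapped with the other leaf). Fitted, its axes are parallel to jamb's.
- leaf_bore (a point): Centre of the hole of that leaf's single knuckle: a tube along y, 26 mm outside, 14 mm hole, 24 mm long, middle of the leaf's -x edge (towards the robot); 45 mm to -x of leaf_grip, 32 mm below it, 13 mm above the underside; axes as the leaf. A 24 mm wide tongue joins it to the plate, whose 60 mm width starts 20 mm from the hole's axis.
- other_grip (a point): The other loose leaf, to be left alone: same plate and flange (this point 45 mm above its underside in the flange), but with two 14 mm long knuckles at the ends of its -x edge and none in the middle.
- green_can: Bystander: flat green round film can, 140 mm across, 35 mm high; origin under its centre.
- steel_can: Bystander: flat dark steel film can, 140 mm across, 28 mm high; origin under its centre.
- core: Bystander: white plastic film core, a ring 75 mm across, 35 mm high; origin under its centre.
- tape: Bystander: roll of paper tape, 100 mm across, 24 mm high; origin under its centre.
- screwdriver: Bystander: screwdriver lying on the bench near the robot; x along it.
- solvent: Bystander: closed amber bottle, 60 mm across, 130 mm high; origin under its centre.
- screw_tray: Bystander: grey open tray, 100 x 100 x 30 mm; origin under its centre.
Things that resemble listed ones, but are neither listed nor needed, are in the scene too. Leave any green or red look-alike of the part that bears leaf_grip alone.

How it is judged:
On the way, in this order (a step that is already met when the one before it is completed fails the run):
1. the lever is down and stays down with nothing touching it (value of joint lever above 0.58 rad and contact force between lever and anything else below 0.3 N), for 0.3 s.
2. the leaf with the single knuckle is picked up (height (world z) of leaf_bore above 0.05 m and contact force between the fingers and leaf above 2 N), for 0.2 s.
At the end, for the whole second after the job is handed in: Leaf gripped (over 2 N), still (under 20 mm/s), under 1 N on the jamb block; its hole centre within 3.5 mm of the fixed holes' axis in jamb x and z, within 6 mm of mid-gap in y, parallel within 0.12 rad; lever still down (over 0.58 rad) (x of leaf_bore in the frame of jamb_bore between -0.0035 and 0.0035 m and z of leaf_bore in the frame of jamb_bore between -0.0035 and 0.0035 m and y of leaf_bore in the frame of jamb_bore between -0.006 and 0.006 m and angle between the y axis of leaf_bore and the y axis of jamb_bore, either way round below 0.12 rad and contact force between the fingers and leaf above 2 N and contact force between leaf and jamb below 1 N and linear speed of leaf below 0.02 m/s and value of joint lever above 0.58 rad); the arm keeps its last pose, push and grip.
It fails at once if the other leaf is moved by more than 15 mm (distance of other_grip from where it was at the start of the episode above 0.015 m).
It fails at once if a bystander is moved by more than 25 mm (distance of any of green_can, steel_can, core, tape, screwdriver, solvent, screw_tray from where it was at the start of the episode above 0.025 m).
It also fails if it takes over 58 s, if anything falls off the work surface, if the arm or the gripper's body presses on something with over 40 N, if the wrist force passes 120 N, or if a joint passes its speed limit or range.

## Working session

There is one attempt and no reset: what is moved stays moved. The work goes in short steps, Python scripts to look and compute and a shell command to move; the robot and the scene stay as the last step left them, time stands still between calls to the robot, and variables do not carry over. Pictures are saved under pics/ and viewed, and the job is handed in when it is done.

```bash
mkdir -p pics; ls; python3 - <<'E'
from bench import get_obs, viewer
import cv2,numpy as np
o=get_obs(); print(o)
for n in ["side","top","wrist"]:
    d=viewer.get_image(n); cv2.imwrite(f"pics/{n}0.png",d["frame"][:,:,::-1]); np.savez(f"pics/{n}0.npz",**d)
    print(n,d["fov_y"],d["cx"],d["cy"],d["cam_to_world"].round(3).tolist(), d["depth"].min(),d["depth"].max(),[k for k in d])
E
```

```text
pics
{'time': 0.0, 'qpos': array([-1.40217833,  0.33386428,  0.0398701 ,  1.46625571, -0.01339412,
        1.34328556, -0.05853591]), 'qvel': array([-2.68088016e-05,  1.83119145e-03, -5.50257726e-04, -2.30499457e-03,
       -4.29575747e-04,  2.27560922e-04, -3.01012863e-04]), 'effort': array([-9.08125730e-04, -6.56342268e+01,  1.33485306e+00, -4.03810072e+01,
       -5.96505962e-02,  4.48226498e-02,  1.59823167e-04]), 'tool_pos': array([0.17191486, 0.62638025, 0.22169697]), 'tcp_rot': array([ 1.33532953e-01,  9.91044072e-01, -7.71949605e-04, -4.93166230e-05]), 'force': array([ 0.36474126, -0.22862753,  0.27445922]), 'moment': array([-0.02209313,  0.01328592, -0.00792792]), 'grip_width': 0.08686939244729487}
side 56.95855431913169 317.27531463673097 235.7539596060336 [[0.975, 0.179, -0.135, 0.382], [-0.224, 0.742, -0.632, -0.753], [-0.014, 0.646, 0.763, 1.008], [0.0, 0.0, 0.0, 1.0]] 0.0 3.2973933 ['frame', 'depth', 'fov_y', 'cx', 'cy', 'cam_to_world']
top 53.647780759120046 315.0418679522564 235.77397467676965 [[-0.023, 0.989, -0.147, 0.338], [-1.0, -0.022, 0.004, -0.003], [0.001, 0.147, 0.989, 1.329], [0.0, 0.0, 0.0, 1.0]] 0.0 2.2563295 ['frame', 'depth', 'fov_y', 'cx', 'cy', 'cam_to_world']
wrist 65.70646984690485 319.98784641849056 243.32594881770078 [[0.265, -0.936, -0.232, 0.11], [0.964, 0.257, 0.065, 0.643], [-0.002, -0.241, 0.97, 0.386], [0.0, 0.0, 0.0, 1.0]] 0.0 1.213294 ['frame', 'depth', 'fov_y', 'cx', 'cy', 'cam_to_world']
```

View pics/top0.png

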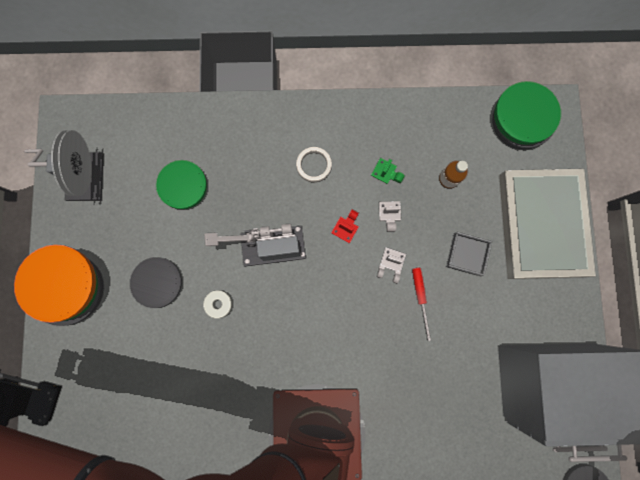

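View pics/side0.png

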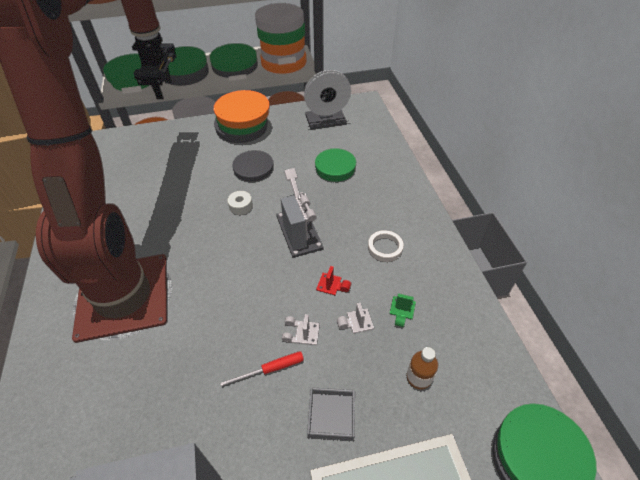

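View pics/wrist0.png

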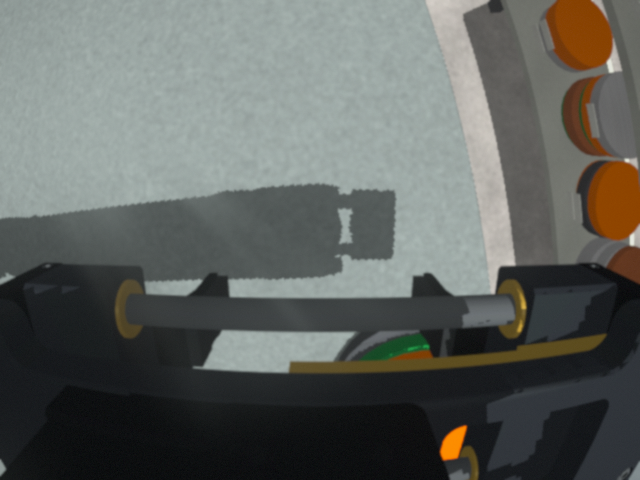

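The top view shows the jamb at about (275,245), its pad at (211,239), the single-knuckle leaf at (390,213), and the two-knuckle leaf at (392,263). Next I'll enlarge these and deproject them.

```bash
cat > h.py <<'E'
import numpy as np,cv2
from scipy.spatial.transform import Rotation as R
def load(n): return dict(np.load(n))
def cloud(d):
    f=240/np.tan(np.radians(d["fov_y"])/2)
    v,u=np.mgrid[0:480,0:640]
    z=d["depth"]; x=(u-d["cx"])/f*z; y=-(v-d["cy"])/f*z
    P=np.stack([x,y,-z,np.ones_like(z)],-1)@d["cam_to_world"].T
    P=P[...,:3]; P[z==0]=np.nan
    return P
def proj(d,p):
    f=240/np.tan(np.radians(d["fov_y"])/2)
    c=np.linalg.inv(d["cam_to_world"])@np.append(p,1)
    return d["cx"]+f*c[0]/-c[2], d["cy"]-f*c[1]/-c[2]
def ray(d,u,v,z):
    f=240/np.tan(np.radians(d["fov_y"])/2)
    r=d["cam_to_world"][:3,:3]@np.array([(u-d["cx"])/f,-(v-d["cy"])/f,-1]); o=d["cam_to_world"][:3,3]
    return o+r*(z-o[2])/r[2]
E
python3 - <<'E'
from h import *
d=load("pics/top0.npz")
im=d["frame"][:,:,::-1]
cv2.imwrite("pics/topA.png",cv2.resize(im[205:285,190:320],None,fx=6,fy=6,interpolation=cv2.INTER_CUBIC))
cv2.imwrite("pics/topB.png",cv2.resize(im[190:290,325:425],None,fx=6,fy=6,interpolation=cv2.INTER_CUBIC))
P=cloud(d)
for u,v in [(211,239),(280,245),(250,263),(392,211),(391,228),(395,262),(350,226),(300,300),(450,180)]: print(u,v,P[v,u].round(4))
s=load("pics/side0.npz"); im=s["frame"][:,:,::-1]
cv2.imwrite("pics/sideA.png",cv2.resize(im[160:260,260:340],None,fx=6,fy=6,interpolation=cv2.INTER_CUBIC))
E
```

```text
211 239 [0.517  0.2636 0.1032]
280 245 [0.4946 0.0826 0.1225]
250 263 [0.4605 0.1746 0.0109]
392 211 [ 0.5941 -0.2232  0.0353]
391 228 [ 0.5481 -0.2201  0.0241]
395 262 [ 0.4536 -0.2279  0.017 ]
350 226 [ 0.5506 -0.1034  0.0585]
300 300 [0.3555 0.0376 0.003 ]
450 180 [ 0.669  -0.3788  0.0726]
```

View pics/topA.png

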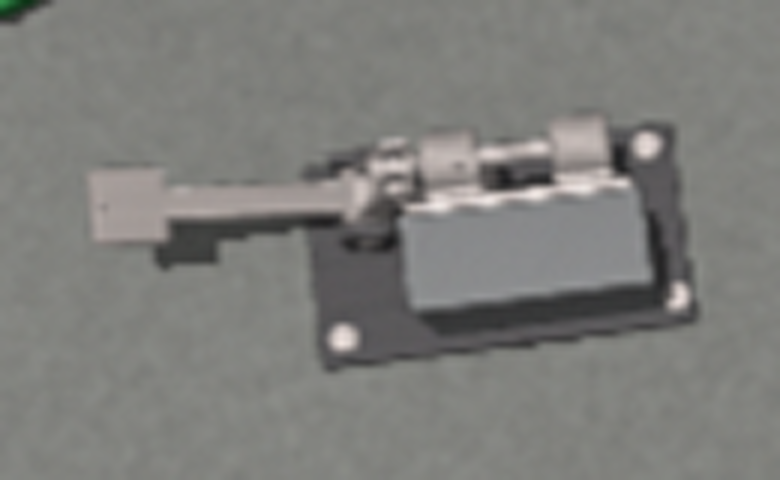

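View pics/topB.png

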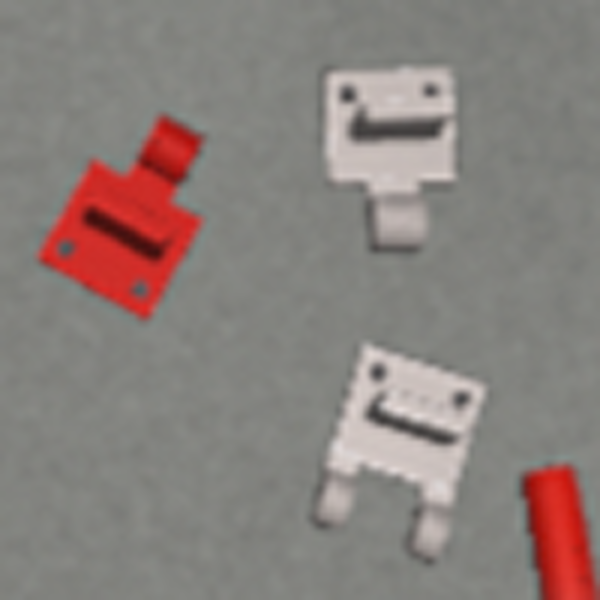

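View pics/sideA.png

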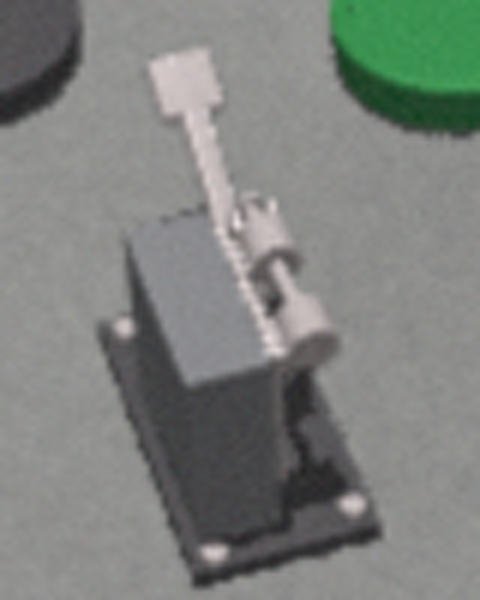

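```bash
python3 - <<'E'
from h import *
for n in ["top","side"]:
    d=load(f"pics/{n}0.npz"); P=cloud(d); z=P[...,2]
    near=(abs(P[...,0]-0.5)<0.12)&(P[...,1]>-0.02)&(P[...,1]<0.3)
    print(n)
    def rect(m,zz,lab):
        pts=np.argwhere(m)[:,::-1]
        W=np.array([ray(d,u,v,zz)[:2] for u,v in pts])
        r=cv2.minAreaRect((W*1000).astype(np.float32)); print(lab,len(pts),r,'medz',np.nanmedian(z[m]))
    rect(near&(z>0.118)&(z<0.1335)&(P[...,0]<0.512),0.128,'blocktop')
    # floor bias check
    fl=abs(P[...,0]-0.4)<0.03
    print('floor z',np.nanmedian(z[fl&(abs(P[...,1]+0.05)<0.05)]), 'std',np.nanstd(z[fl&(abs(P[...,1]+0.05)<0.03)]))
    m=near&(P[...,1]>0.25-0.01)&(z>0.085)&(z<0.13); 
    print('pad cent',np.nanmean(P[m],0),m.sum(), np.nanmin(P[m],0),np.nanmax(P[m],0))
    q=P[m]; A=np.c_[q[:,:2]-q[:,:2].mean(0),np.ones(len(q))]; print('plane',np.linalg.lstsq(A,q[:,2],rcond=None)[0])
    # base plate: dark pixels
    g=d["frame"].astype(int).sum(2)/3
    print('dark plate grey',g[263,250] if n=='top' else '')
d=load("pics/top0.npz")
C=[(325,368),(697,318),(672,123),(308,165)]
w=[ray(d,(a+.5)/6-.5+190,(b+.5)/6-.5+205,0.012) for a,b in C]
print(np.round(w,4)); w=np.array(w)
for i in range(4):
    e=w[(i+1)%4]-w[i]; print(np.linalg.norm(e),np.arctan2(e[1],e[0]))
E
```

```text
top
blocktop 656 ((491.1150817871094, 88.42196655273438), (45.02898406982422, 104.1624755859375), 3.519390106201172) medz 0.12814858457643308
floor z 5.802378313657375e-05 std 0.002709001217152563
pad cent [0.51743086 0.26075077 0.1015746 ] 188 [0.50090214 0.24004439 0.0867822 ] [0.53436801 0.27892744 0.11473495]
plane [-0.04171979  0.53520972  0.1015746 ]
dark plate grey 88.33333333333333
side
blocktop 433 ((489.3193054199219, 84.08521270751953), (44.722267150878906, 112.88272857666016), 0.4501150846481323) medz 0.12626187266157896
floor z -0.0012391199077361748 std 0.0018680539052460562
pad cent [0.51840993 0.2600389  0.09862692] 132 [0.50017972 0.24077658 0.08614371] [0.53623525 0.28084197 0.10927471]
plane [-0.02879886  0.4761984   0.09862692]
dark plate grey 
[[0.4527 0.1918 0.012 ]
 [0.472  0.0192 0.012 ]
 [0.5641 0.0291 0.012 ]
 [0.548  0.1997 0.012 ]]
0.1737183363518937 -1.4592907781453224
0.09259630597405606 0.10705503320164546
0.1713830580646237 1.664713850679124
0.09564975342089753 -3.0590916146096006
```

```bash
python3 -m inch '[0,0,0.96,0,0,0,0, 0,0,0.96,0,0,0,0, 0,0,0.96,0,0,0,0, 0,0,0.96,0,0,0,0, 0,0,0.96,0,0,0,0, 0,0,0.96,0,0,0,0, 0,0,0.96,0,0,0,0, 0,0,0.96,0,0,0,0, 0,0,0.96,0,0,0,0]' 30
cat > rel.py <<'E'
import sys
from bench import get_obs
from h import *
# usage: rel.py x y z yaw(tool y angle)
o=get_obs(); r=R.from_quat(o["tcp_rot"]); t=np.array([float(a) for a in sys.argv[1:4]])
d=r.inv().apply(t-o["tool_pos"])
yd=r.apply([0,1,0]); xd=r.apply([1,0,0]); zd=r.apply([0,0,1])
print("t",round(o["time"],2),"pos",o["tool_pos"].round(4),"yaw",np.arctan2(yd[1],yd[0]).round(4),"zd",zd.round(4),"F",o["force"].round(2),"w",round(o["grip_width"],4))
print("tool shift m",d.round(4),"units",(d/0.025).round(2))
if len(sys.argv)>4:
    yaw=float(sys.argv[4]); T=np.c_[[-np.sin(yaw),np.cos(yaw),0],[np.cos(yaw),np.sin(yaw),0],[0,0,-1]]
    # T columns x,y,z in world
    T=np.stack([[-np.sin(yaw),np.cos(yaw),0],[np.cos(yaw),np.sin(yaw),0],[0,0,-1]],1)
    T[:,0]=np.cross(T[:,1],T[:,2])
    v=(r.inv()*R.from_matrix(T)).as_rotvec(); print("turn units",(v/np.radians(8)).round(3))
print("q",o["qpos"].round(2))
E
python3 rel.py 0.5175 0.264 0.15 0.10
```

```text
time: 1.05
tool_pos: [0.1716, 0.6246, 0.2183]
tcp_rot: [0.689, 0.725, -0.003, 0.002]
force: [0.1, -0.2, 0.4]
grip_width: 0.0229
t 1.05 pos [0.1716 0.6246 0.2183] yaw 0.0505 zd [-0.0016 -0.0075 -1.    ] F [ 0.13 -0.19  0.39] w 0.0229
tool shift m [-0.3771  0.3274  0.0704] units [-15.09  13.1    2.82]
turn units [-0.016  0.053 -0.354]
q [-1.54  0.34  0.22  1.48 -0.07  1.34 -1.27]
```

```bash
python3 -m inch '[0,0,-0.35,-0.75,0.65,0,0, 0,0,0,-0.75,0.65,0,0, 0,0,0,-0.75,0.65,0,0, 0,0,0,-0.75,0.65,0,0, 0,0,0,-0.75,0.65,0,0, 0,0,0,-0.75,0.65,0,0, 0,0,0,-0.75,0.65,0,0, 0,0,0,-0.75,0.65,0,0, 0,0,0,-0.75,0.65,0,0, 0,0,0,-0.75,0.65,0,0, 0,0,0,-0.75,0.65,0,0, 0,0,0,-0.75,0.65,0,0, 0,0,0,-0.75,0.65,0,0, 0,0,0,-0.75,0.65,0,0, 0,0,0,-0.75,0.65,0,0, 0,0,0,-0.75,0.65,0,0, 0,0,0,-0.75,0.65,0,0, 0,0,0,-0.75,0.65,0,0, 0,0,0,-0.75,0.65,0,0]'
python3 rel.py 0.5175 0.264 0.13 0.10
```

```text
time: 2.95
tool_pos: [0.526, 0.2676, 0.2177]
tcp_rot: [0.68, 0.733, -0.005, 0.001]
force: [-0.1, 0.9, 0.3]
grip_width: 0.0003
t 2.95 pos [0.526  0.2676 0.2177] yaw 0.0751 zd [-0.0058 -0.0083 -0.9999] F [-0.09  0.9   0.28] w 0.0003
tool shift m [-0.0022 -0.0082  0.0878] units [-0.09 -0.33  3.51]
turn units [-0.047  0.056 -0.178]
q [-0.98  0.23  0.51  1.64 -0.11  1.31 -0.37]
```

```bash
python3 -m inch '[-0.04,0.05,-0.17,-0.05,-0.3,0.9,0, 0,0,0,0,0,0.9,0, 0,0,0,0,0,0.8,0, 0,0,0,0,0,0.8,0, 0,0,0,0,0,0.3,0, 0,0,0,0,0,0,0]'
python3 rel.py 0.5175 0.265 0.10 0.10
python3 - <<'E'
from h import *
from bench import viewer
for n in ["top","side"]:
    d=viewer.get_image(n); np.savez(f"pics/{n}1.npz",**d)
    im=d["frame"][:,:,::-1]
    c=im[190:290,160:320] if n=="top" else im[130:260,240:360]
    cv2.imwrite(f"pics/{n}1.png",cv2.resize(c,None,fx=4.5,fy=4.5,interpolation=cv2.INTER_CUBIC))
E
```

```text
time: 3.55
tool_pos: [0.5232, 0.2539, 0.1233]
tcp_rot: [0.677, 0.736, 0.0, 0.001]
force: [-0.0, 0.5, 0.8]
grip_width: 0.0003
t 3.55 pos [0.5232 0.2539 0.1233] yaw 0.0824 zd [ 1.8e-03 -5.0e-04 -1.0e+00] F [-0.05  0.46  0.76] w 0.0003
tool shift m [ 0.0115 -0.0048  0.0233] units [ 0.46 -0.19  0.93]
turn units [ 0.013  0.005 -0.126]
q [-0.95  0.29  0.5   1.78 -0.15  1.11 -0.32]
```

View pics/side1.png

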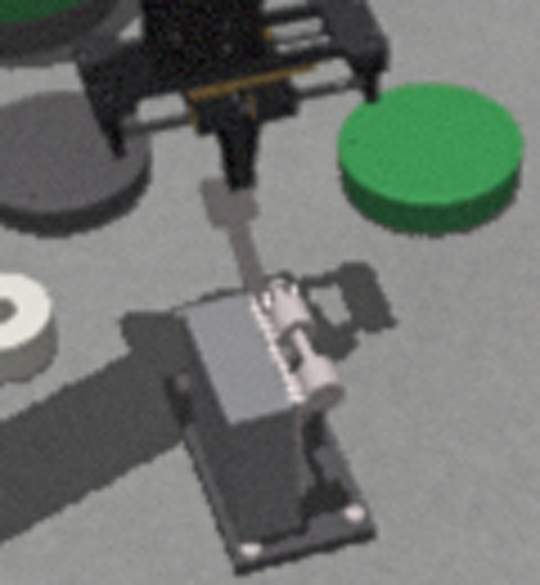

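```bash
python3 -m inch '[0,0,-0.12,0.5,-0.2,0.3,0, 0,0,0,0.1,0,0.3,0, 0,0,0,0,0,0.4,0, 0,0,0,0.05,0,0.5,0, 0,0,0,0.05,0,0.5,0]'
python3 rel.py 0.5172 0.2735 0.042 0.10
```

```text
time: 4.15
tool_pos: [0.5188, 0.2826, 0.0789]
tcp_rot: [0.668, 0.744, 0.009, -0.001]
force: [-2.6, 1.2, 4.9]
grip_width: 0.0005
t 4.15 pos [0.5188 0.2826 0.0789] yaw 0.1068 zd [ 0.0111  0.015  -0.9998] F [-2.65  1.19  4.87] w 0.0005
tool shift m [-0.0093 -0.0031  0.0367] units [-0.37 -0.12  1.47]
turn units [ 0.09  -0.098  0.049]
q [-0.96  0.34  0.47  1.81 -0.19  1.01 -0.31]
```

```bash
python3 -m inch '[0.05,-0.05,0,-0.2,-0.05,0.4,0, 0,0,0,-0.15,0,0.4,0, 0,0,0,0,0,0.4,0, 0,0,0,0,0,0.3,0]'
python3 rel.py 0.5172 0.2745 0.035 0.10
```

```text
time: 4.55
tool_pos: [0.5186, 0.2744, 0.0381]
tcp_rot: [0.668, 0.745, 0.004, -0.0]
force: [-0.5, -0.8, 0.1]
grip_width: 0.0009
t 4.55 pos [0.5186 0.2744 0.0381] yaw 0.1089 zd [ 0.0049  0.0068 -1.    ] F [-0.48 -0.76  0.15] w 0.0009
tool shift m [ 0.0002 -0.0014  0.0031] units [ 0.01 -0.06  0.13]
turn units [ 0.04  -0.045  0.064]
q [-0.94  0.39  0.46  1.84 -0.21  0.95 -0.28]
```

```bash
python3 -m inch '[0,0,0,0,0,-0.8,0, 0,0,0,0,0,-1,0, 0,0,0,0,0,-1,0, 0,0,0,0,0,-1,0, 0,0,0,0,0,-1,0.8, 0,0,0,0,0,-1,0.8, 0,0,0,0,0,-1,0.8, 0,0,0,-1,0,-0.5,0.8, 0,0,0,-1,0,0,0.8, 0,0,0,-1,0,0,0.8, 0,0,0,-1,0,0,0.8, 0,0,0,-1,0,0,0.8, 0,0,0,-1,0,0,0.8, 0,0,0,-1,0,0,0.8, 0,0,0,-1,0,0,0.8, 0,0,0,-1,0,0,0.8, 0,0,0,-1,0,0,0.8, 0,0,0,-1,0,0,0.8]'
python3 rel.py 0.59 -0.223 0.2 0.0
python3 - <<'E'
from h import *
from bench import viewer
for n in ["top","side"]:
    d=viewer.get_image(n); np.savez(f"pics/{n}2.npz",**d)
    im=d["frame"][:,:,::-1]
    c=im[190:290,160:320] if n=="top" else im[130:260,240:360]
    cv2.imwrite(f"pics/{n}2.png",cv2.resize(c,None,fx=4.5,fy=4.5,interpolation=cv2.INTER_CUBIC))
E
```

```text
time: 6.35
tool_pos: [0.5447, -0.0175, 0.2159]
tcp_rot: [0.67, 0.743, -0.005, -0.0]
force: [-0.0, 0.7, -0.6]
grip_width: 0.0695
t 6.35 pos [ 0.5447 -0.0175  0.2159] yaw 0.1037 zd [-0.0065 -0.007  -1.    ] F [-0.    0.68 -0.6 ] w 0.0695
tool shift m [-0.209   0.0239  0.017 ] units [-8.36  0.96  0.68]
turn units [-0.049  0.048  0.743]
q [-0.68  0.14  0.7   1.76 -0.09  1.29  0.14]
```

View pics/side2.png

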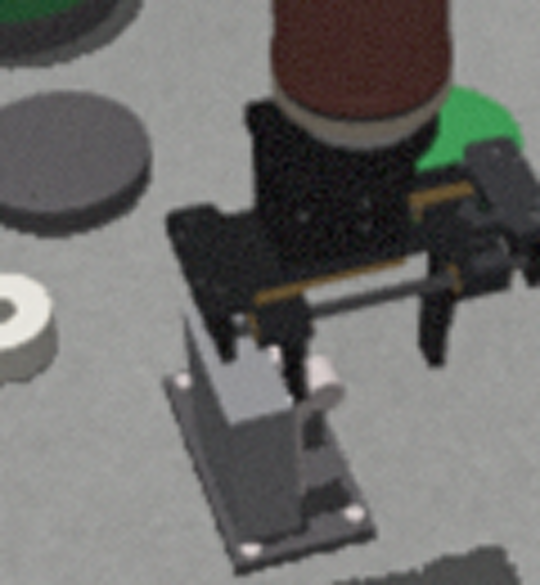

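View pics/top2.png

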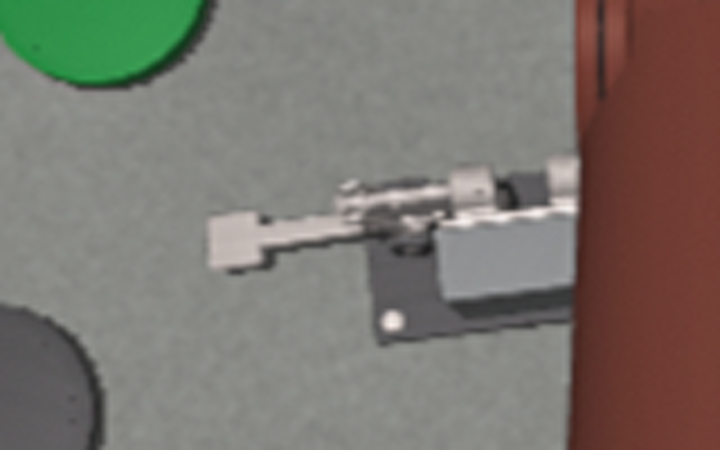

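The lever is down and the pin is out of the gap: in the top crop the pad is at (237,241) and the gap near (515,185) is empty. Next I'll measure the leaf.

```bash
python3 - <<'E'
from h import *
d=load("pics/top0.npz"); P=cloud(d); z=P[...,2]
hsv=cv2.cvtColor(d["frame"],cv2.COLOR_RGB2HSV)
near=(P[...,0]>0.52)&(P[...,0]<0.66)&(P[...,1]<-0.17)&(P[...,1]>-0.28)
g=d["frame"].mean(2)
C=[(327,71),(454,67),(457,182),(328,182)]
w=np.array([ray(d,(a+.5)/6-.5+325,(b+.5)/6-.5+190,0.006) for a,b in C]); print(w.round(4))
for i in range(4):
    e=w[(i+1)%4]-w[i]; print(np.linalg.norm(e).round(4),np.arctan2(e[1],e[0]).round(3))
print('centre',w.mean(0))
for n in ["top","side"]:
    d=load(f"pics/{n}0.npz"); P=cloud(d); z=P[...,2]
    near=(P[...,0]>0.52)&(P[...,0]<0.66)&(P[...,1]<-0.17)&(P[...,1]>-0.28)
    m=near&(z>0.035); q=P[m]; print(n,'flange',len(q),q.mean(0),q.min(0),q.max(0))
    if len(q)>5:
        u,s,vt=np.linalg.svd(q[:,:2]-q[:,:2].mean(0)); print(vt[0],np.sqrt(s))
    m=near&(z>0.016)&(P[...,0]<0.565); q=P[m]; print('knuckle',len(q),q.mean(0),q.min(0),q.max(0))
    m=near&(z>0.003)&(P[...,0]>0.54); r=cv2.minAreaRect((P[m][:,:2]*1000).astype(np.float32)); print('plate',r)
    # holes/bolts
    c=d["frame"][:,:,::-1]; 
    uv=[proj(d,np.array(p)) for p in [(0.59,-0.22,0.03)]][0]; u,v=map(int,uv)
    cv2.imwrite(f"pics/leaf_{n}.png",cv2.resize(c[v-30:v+30,u-30:u+30],None,fx=9,fy=9,interpolation=cv2.INTER_CUBIC)); print(u-30,v-30)
E
```

```text
[[ 0.6285 -0.1927  0.006 ]
 [ 0.6291 -0.2531  0.006 ]
 [ 0.5736 -0.2518  0.006 ]
 [ 0.575  -0.1909  0.006 ]]
0.0604 -1.561
0.0555 3.118
0.0609 1.548
0.0535 -0.034
centre [ 0.60154182 -0.22212329  0.006     ]
top flange 83 [ 0.59782253 -0.22093163  0.05574916] [ 0.59335001 -0.24195528  0.03529637] [ 0.6043079  -0.20233988  0.06756671]
[-0.01203909 -0.99992753] [0.33436344 0.17451258]
knuckle 68 [ 0.55231774 -0.22244962  0.02437062] [ 0.54265392 -0.23456279  0.01602487] [ 0.56327283 -0.21109445  0.02926746]
plate ((600.0076293945312, -224.6492919921875), (109.32998657226562, 119.81961059570312), 89.94109344482422)
360 182
side flange 102 [ 0.59803916 -0.2249911   0.05342726] [ 0.59381843 -0.2435669   0.03531295] [ 0.60405054 -0.20143439  0.06495062]
[ 0.02184411 -0.99976139] [0.35446697 0.18145768]
knuckle 86 [ 0.5530338  -0.22223205  0.02177113] [ 0.54198503 -0.23331031  0.01671071] [ 0.56485567 -0.20848093  0.02762861]
plate ((595.1302490234375, -220.71722412109375), (103.1213150024414, 106.74882507324219), 87.65799713134766)
325 285
```

View pics/leaf_top.png

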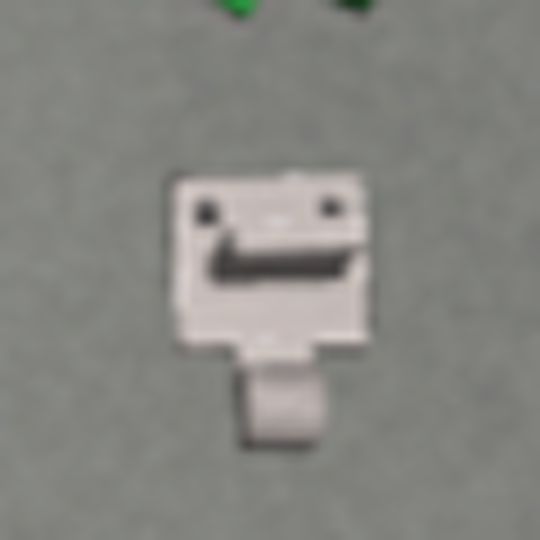

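View pics/leaf_side.png

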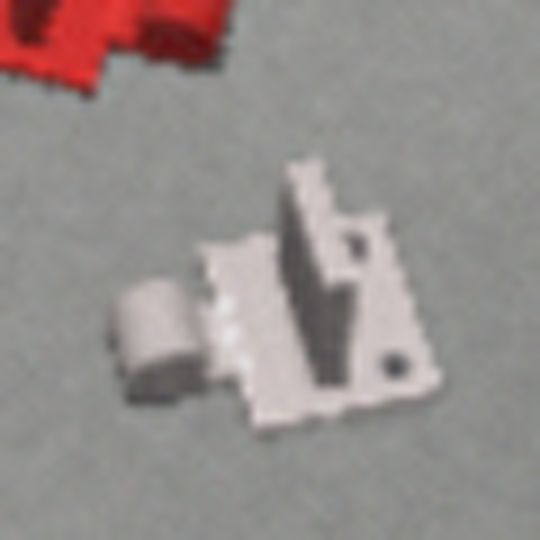

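```bash
python3 -m inch '[-0.05,0.05,0.8,0,0,0,0.4, 0,0,0,-0.9,0.23,0.2,0.4, 0,0,0,-0.9,0.23,0.2,0.4, 0,0,0,-0.9,0.23,0.2,0.4, 0,0,0,-0.9,0.23,0.2,0.4, 0,0,0,-0.9,0.23,0.2,0.4, 0,0,0,-0.9,0.23,0.2,0.4, 0,0,0,-0.9,0.23,0.2,0.4, 0,0,0,-0.9,0.23,0.2,0.4, 0,0,0,-0.9,0.23,0.2,0.4, 0,0,0,0,0,0,0.4, 0,0,0,0,0,0,0.4]'
python3 rel.py 0.598 -0.222 0.10 -0.01
python3 - <<'E'
from h import *
from bench import viewer
for n in ["top","side","wrist"]:
    d=viewer.get_image(n); np.savez(f"pics/{n}3.npz",**d)
    im=d["frame"][:,:,::-1]
    cv2.imwrite(f"pics/{n}3.png",im)
E
```

```text
time: 7.65
tool_pos: [0.5923, -0.2291, 0.1619]
tcp_rot: [0.714, 0.7, -0.003, -0.002]
force: [-0.6, 0.9, 0.0]
grip_width: 0.0344
t 7.65 pos [ 0.5923 -0.2291  0.1619] yaw -0.0186 zd [-7.6e-03 -8.0e-04 -1.0e+00] F [-0.57  0.88  0.04] w 0.0344
tool shift m [0.0073 0.006  0.0618] units [0.29 0.24 2.47]
turn units [-0.054  0.007 -0.062]
q [-0.29  0.42  0.77  1.61 -0.3   1.24  0.52]
```

View pics/wrist3.png

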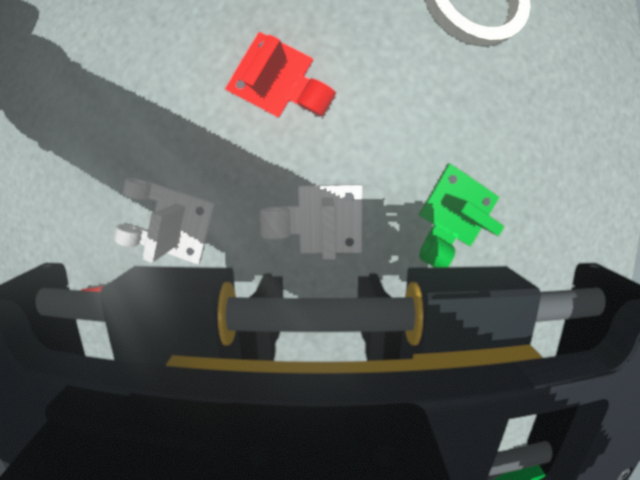

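View pics/side3.png

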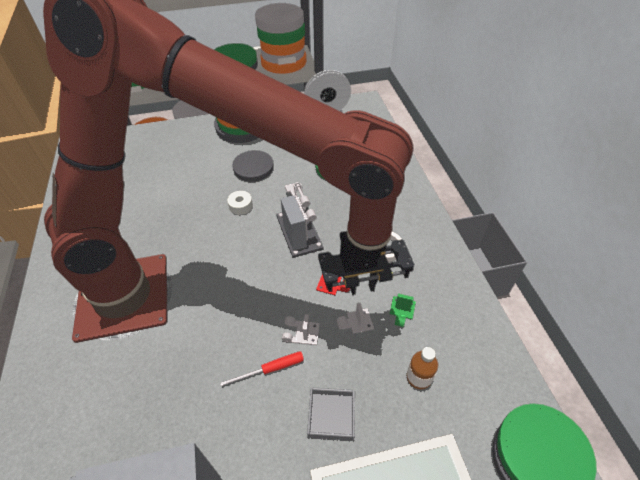

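The wrist view shows the leaf's flange upright at about (329,220), between the fingers' x span. Now descending.

```bash
python3 -m inch '[-0.05,0,-0.05,0.28,0.22,0.2,0.4, 0,0,0,0,0,0.7,0.4, 0,0,0,0,0,0.7,0.4, 0,0,0,0,0,0.7,0.4, 0,0,0,0,0,0,0.4]'
python3 rel.py 0.598 -0.222 0.026 -0.01
```

```text
time: 8.3
tool_pos: [0.6019, -0.2133, 0.1037]
tcp_rot: [0.707, 0.707, 0.003, 0.001]
force: [0.2, 0.3, -0.2]
grip_width: 0.0348
t 8.3 pos [ 0.6019 -0.2133  0.1037] yaw -0.0007 zd [ 0.0061  0.0026 -1.    ] F [ 0.21  0.31 -0.18] w 0.0348
tool shift m [-0.0089 -0.0044  0.0776] units [-0.36 -0.18  3.1 ]
turn units [ 0.044 -0.019  0.067]
q [-0.29  0.47  0.74  1.67 -0.35  1.13  0.54]
```

```bash
python3 -m inch '[0,0,0.05,-0.25,-0.12,0,0.4, 0,0,0,0,0,0,0.4, 0,0,0,0,0,0.6,0.4, 0,0,0,0,0,0.5,0.4, 0,0,0,0,0,0,0.4]'
python3 rel.py 0.598 -0.222 0.026 -0.01
```

```text
time: 8.8
tool_pos: [0.6009, -0.2184, 0.0766]
tcp_rot: [0.709, 0.705, 0.005, 0.003]
force: [-0.9, -0.2, -0.5]
grip_width: 0.0348
t 8.8 pos [ 0.6009 -0.2184  0.0766] yaw -0.0058 zd [ 0.0103  0.0028 -0.9999] F [-0.93 -0.22 -0.49] w 0.0348
tool shift m [-0.0038 -0.0034  0.0506] units [-0.15 -0.14  2.02]
turn units [ 0.074 -0.021  0.03 ]
q [-0.27  0.5   0.72  1.69 -0.38  1.08  0.57]
```

```bash
python3 -m inch '[0.07,-0.02,0.03,-0.13,-0.12,0.5,0.4, 0,0,0,0,0,0.6,0.4, 0,0,0,0,0,0.4,0.4, 0,0,0,0,0,0,0.4]'
python3 rel.py 0.598 -0.222 0.026 -0.01
```

```text
time: 9.2
tool_pos: [0.5972, -0.2219, 0.0349]
tcp_rot: [0.711, 0.703, -0.001, -0.001]
force: [-0.5, 0.5, 0.1]
grip_width: 0.0347
t 9.2 pos [ 0.5972 -0.2219  0.0349] yaw -0.0106 zd [-1.8e-03 -1.0e-04 -1.0e+00] F [-0.46  0.51  0.06] w 0.0347
tool shift m [-0.0001  0.0008  0.0089] units [-0.    0.03  0.35]
turn units [-0.013  0.001 -0.004]
q [-0.24  0.55  0.7   1.72 -0.41  1.02  0.59]
```

```bash
python3 -m inch '[0,0,0,0,0,0.33,0.4, 0,0,0,0,0,0.02,0.4]'
python3 rel.py 0.598 -0.222 0.026 -0.01
python3 - <<'E'
from h import *
from bench import viewer
d=viewer.get_image("wrist"); cv2.imwrite("pics/w4.png",d["frame"][:,:,::-1])
E
```

```text
time: 9.4
tool_pos: [0.5971, -0.222, 0.0251]
tcp_rot: [0.711, 0.703, -0.001, -0.001]
force: [-0.0, 0.6, -0.3]
grip_width: 0.0349
t 9.4 pos [ 0.5971 -0.222   0.0251] yaw -0.0108 zd [-2.2e-03 -1.0e-04 -1.0e+00] F [-0.03  0.59 -0.31] w 0.0349
tool shift m [ 0.      0.0009 -0.0009] units [ 0.    0.04 -0.03]
turn units [-0.016  0.001 -0.005]
q [-0.24  0.57  0.69  1.72 -0.42  1.01  0.59]
```

View pics/w4.png

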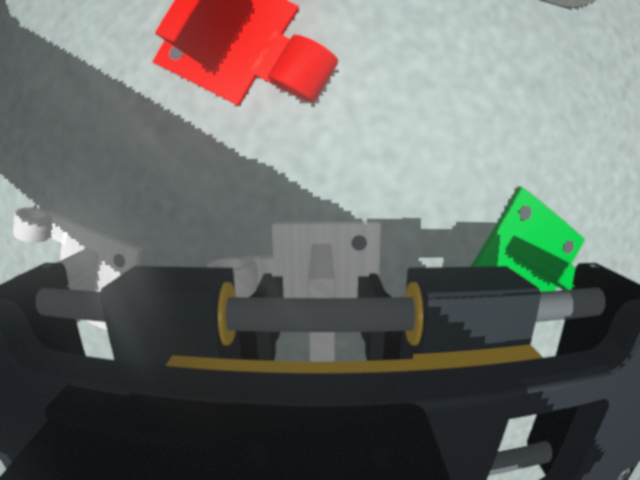

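The flange, at (322,260–350), is centred between the two fingers at (265) and (378). Closing at 40 N.

```bash
python3 -m inch '[0,0,0,0,0,0,0.2, 0,0,0,0,0,0,0, 0,0,0,0,0,0,0, 0,0,0,0,0,0,0, 0,0,0,0,0,0,0, 0,0,0,0,0,0,0]' 40
python3 rel.py 0.598 -0.222 0.026 -0.01
python3 -m inch '[0,0,0,0,0,-0.4,0, 0,0,0,0,0,-0.8,0, 0,0,0,0,0,-0.8,0, 0,0,0,0,0,-0.8,0, 0,0,0,0,0,-0.8,0, 0,0,0,0,0,-0.8,0, 0,0,0,0,0,-0.5,0, 0,0,0,0,0,0,0, 0,0,0,0,0,0,0]'
python3 rel.py 0.64 0.103 0.17 0.10
python3 - <<'E'
from h import *
from bench import viewer
for n in ["top","side"]:
    d=viewer.get_image(n); np.savez(f"pics/{n}5.npz",**d); cv2.imwrite(f"pics/{n}5.png",d["frame"][:,:,::-1])
E
```

```text
time: 10.05
tool_pos: [0.5984, -0.2225, 0.0273]
tcp_rot: [0.711, 0.703, 0.0, 0.001]
force: [0.5, -0.3, -2.0]
grip_width: 0.0097
t 10.05 pos [ 0.5984 -0.2225  0.0273] yaw -0.0108 zd [ 1.e-03 -8.e-04 -1.e+00] F [ 0.51 -0.29 -2.  ] w 0.0097
tool shift m [ 0.0005 -0.0004  0.0013] units [ 0.02 -0.02  0.05]
turn units [ 0.007  0.006 -0.006]
q [-0.24  0.56  0.69  1.72 -0.41  1.01  0.59]
time: 10.95
tool_pos: [0.595, -0.2212, 0.1542]
tcp_rot: [0.711, 0.703, -0.002, -0.003]
force: [-0.4, 0.0, -5.3]
grip_width: 0.0096
t 10.95 pos [ 0.595  -0.2212  0.1542] yaw -0.0117 zd [-0.0062  0.0014 -1.    ] F [-0.39  0.01 -5.27] w 0.0096
tool shift m [ 0.3248  0.0411 -0.0156] units [12.99  1.64 -0.63]
turn units [-0.044 -0.012 -0.8  ]
q [-0.3   0.43  0.77  1.62 -0.31  1.23  0.52]
```

View pics/side5.png

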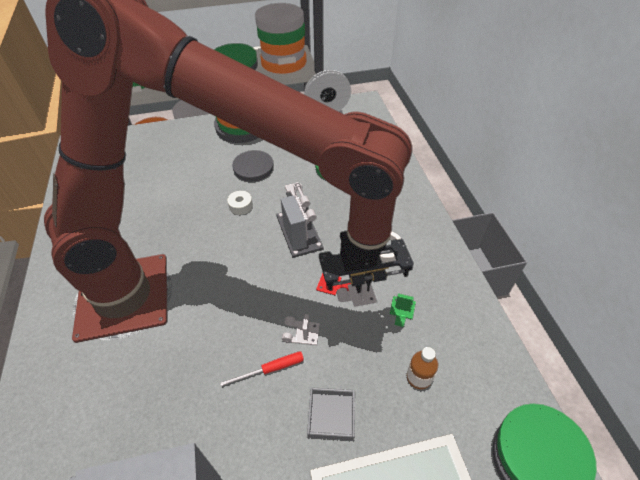

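```bash
python3 -m inch '[0,0,-0.4,0,0.2,0,0, 0,0,-0.4,0.3,0.2,0,0, 0,0,0,0.8,0.2,0,0, 0,0,0,0.8,0.2,0,0, 0,0,0,0.8,0.2,0,0, 0,0,0,0.8,0.2,0,0, 0,0,0,0.8,0.2,0,0, 0,0,0,0.8,0.2,0,0, 0,0,0,0.8,0.2,0,0, 0,0,0,0.8,0.2,0,0, 0,0,0,0.8,0.2,0,0, 0,0,0,0.8,0.2,0,0, 0,0,0,0.8,0.2,0,0, 0,0,0,0.8,0.2,0,0, 0,0,0,0.8,0.2,0,0, 0,0,0,0.8,0.2,0,0, 0,0,0,0.4,0,0,0, 0,0,0,0,0,0,0, 0,0,0,0,0,0,0]'
python3 rel.py 0.64 0.103 0.13 0.10
```

```text
time: 12.95
tool_pos: [0.6347, 0.0924, 0.1302]
tcp_rot: [0.671, 0.742, -0.015, -0.013]
force: [-0.6, -0.1, -4.8]
grip_width: 0.0097
t 12.95 pos [0.6347 0.0924 0.1302] yaw 0.1003 zd [-0.0394 -0.0047 -0.9992] F [-0.64 -0.14 -4.82] w 0.0097
tool shift m [ 0.0101  0.0063 -0.    ] units [ 0.4   0.25 -0.  ]
turn units [-0.285  0.005  0.002]
q [-0.7   0.47  0.65  1.59 -0.29  1.23  0.11]
```

```bash
python3 -m inch '[-0.22,0,0,0.25,0.15,0,0, 0,0,0,0,0,0,0, 0,0,0,0,0,0,0]'
python3 rel.py 0.64 0.103 0.13 0.10
python3 - <<'E'
from h import *
from bench import viewer
for n in ["top","side","wrist"]:
    d=viewer.get_image(n); np.savez(f"pics/{n}6.npz",**d)
    im=d["frame"][:,:,::-1]
    if n=="wrist": cv2.imwrite("pics/wrist6.png",im); continue
    u,v=map(int,proj(d,np.array([.57,.1,.11])))
    print(n,u-50,v-40)
    cv2.imwrite(f"pics/{n}6.png",cv2.resize(im[v-40:v+40,u-50:u+50],None,fx=7,fy=7,interpolation=cv2.INTER_CUBIC))
E
```

```text
time: 13.25
tool_pos: [0.6372, 0.0942, 0.1297]
tcp_rot: [0.672, 0.74, -0.005, -0.002]
force: [-0.4, -0.5, -4.5]
grip_width: 0.0096
t 13.25 pos [0.6372 0.0942 0.1297] yaw 0.0957 zd [-0.0098 -0.0036 -0.9999] F [-0.37 -0.48 -4.47] w 0.0096
tool shift m [ 0.0085  0.0036 -0.0004] units [ 0.34  0.14 -0.02]
turn units [-0.073  0.019 -0.031]
q [-0.71  0.45  0.66  1.61 -0.29  1.19  0.1 ]
top 223 177
side 269 165
```

View pics/side6.png

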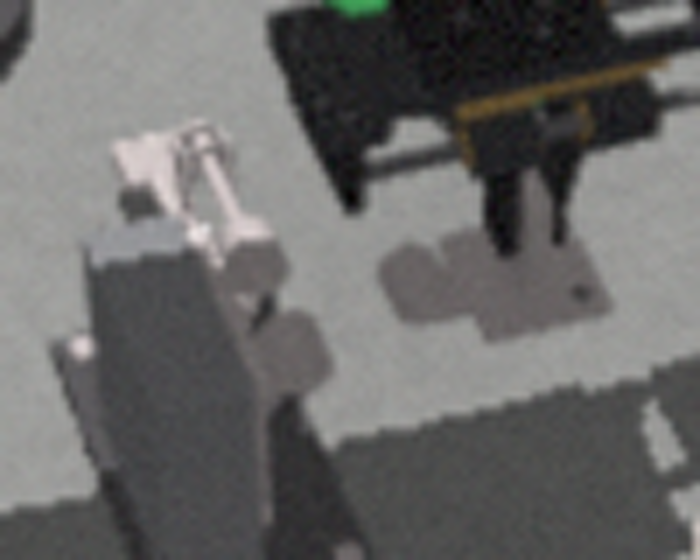

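View pics/top6.png

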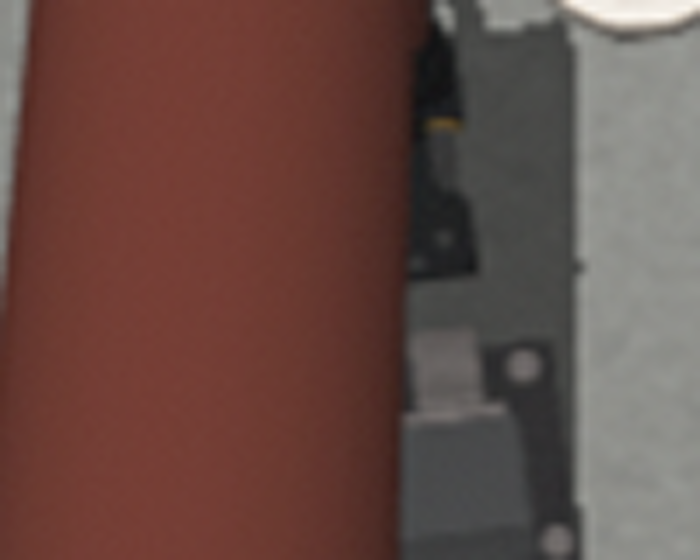

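View pics/wrist6.png

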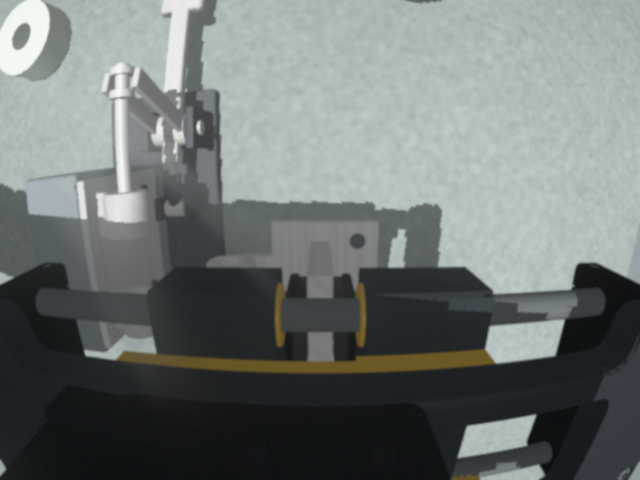

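```bash
cat > fit.py <<'E'
from h import *
from scipy.optimize import least_squares
def cyl(P,m,c0,yaw,L,lab,rad=0.013):
    # points in frame at c0 with yaw; select around tube, fit x0,z0 with known radius
    Rz=np.array([[np.cos(yaw),np.sin(yaw)],[-np.sin(yaw),np.cos(yaw)]])
    c=np.array(c0,float)
    for it in range(4):
        q=P-c; xy=q[...,:2]@Rz.T; z=q[...,2]; r=np.hypot(xy[...,0],z)
        s=m&np.isfinite(r)&(abs(r-rad)<0.0065)&(abs(xy[...,1])<L)&~((xy[...,0]<-0.008)&(z<0.004)) 
        X=xy[s][:,0];Z=z[s];Y=xy[s][:,1]
        f=lambda p:np.hypot(X-p[0],Z-p[1])-rad
        if len(X)<8: print(lab,'few',len(X));return None
        o=least_squares(f,[0,0],loss='soft_l1',f_scale=0.002)
        c=c+np.array([np.cos(yaw)*o.x[0],np.sin(yaw)*o.x[0],o.x[1]])
    print(lab,'n',len(X),'centre',c.round(4),'rms',np.sqrt(np.mean(o.fun**2)).round(4),'y range',Y.min().round(4),Y.max().round(4),'X',X.min().round(3),X.max().round(3),'Z',Z.min().round(3),Z.max().round(3))
    return c
E
python3 - <<'E'
from fit import *
for n,k in [("top",0),("side",0),("top",2),("side",5),("side",6)]:
    d=load(f"pics/{n}{k}.npz"); P=cloud(d); m=np.ones(P.shape[:2],bool)
    for yaw in [0.10]:
      for yy in [-.028,.028]:
        c0=(.5356-np.sin(yaw)*yy,.0925+np.cos(yaw)*yy,.115)
        c=cyl(P,m,c0,yaw,.009,f"{n}{k} yaw{yaw} {yy}")
        if c is not None: print('   resid vs c0 mm',((c-np.array(c0))*1000).round(2))
d=load("pics/side6.npz");P=cloud(d);m=np.ones(P.shape[:2],bool)
y=.0957; t=np.array([.6372,.0942,.1297]); c0=t+np.array([-.045*np.cos(y),-.045*np.sin(y),-.0138])
c=cyl(P,m,c0,y,.009,"leaf"); print(((c-c0)*1000).round(2))
c=cyl(P,m,c0,y,.02,"leaf long")
E
```

```text
top0 yaw0.1 -0.028 n 66 centre [0.5387 0.0647 0.115 ] rms 0.002 y range -0.0087 0.009 X -0.016 0.012 Z 0.002 0.018
   resid vs c0 mm [ 0.29  0.03 -0.  ]
top0 yaw0.1 0.028 n 69 centre [0.5324 0.1203 0.1151] rms 0.0021 y range -0.0088 0.0087 X -0.016 0.013 Z 0.004 0.017
   resid vs c0 mm [-0.43 -0.04  0.06]
side0 yaw0.1 -0.028 n 63 centre [0.5388 0.0647 0.1143] rms 0.0031 y range -0.0088 0.0086 X -0.016 0.012 Z -0.011 0.014
   resid vs c0 mm [ 0.44  0.04 -0.7 ]
side0 yaw0.1 0.028 n 53 centre [0.533  0.1204 0.1137] rms 0.0024 y range -0.009 0.0087 X -0.012 0.012 Z -0.011 0.015
   resid vs c0 mm [ 0.19  0.02 -1.33]
top2 yaw0.1 -0.028 n 48 centre [0.5386 0.0647 0.1154] rms 0.0018 y range -0.0043 0.0089 X -0.013 0.011 Z 0.004 0.017
   resid vs c0 mm [0.17 0.02 0.39]
top2 yaw0.1 0.028 n 65 centre [0.5326 0.1203 0.1154] rms 0.0021 y range -0.0086 0.0088 X -0.016 0.014 Z -0.002 0.018
   resid vs c0 mm [-0.17 -0.02  0.37]
side5 yaw0.1 -0.028 n 61 centre [0.5383 0.0646 0.114 ] rms 0.0025 y range -0.009 0.0089 X -0.011 0.013 Z -0.011 0.015
   resid vs c0 mm [-0.05 -0.01 -0.98]
side5 yaw0.1 0.028 n 50 centre [0.5336 0.1204 0.1144] rms 0.0029 y range -0.0089 0.0082 X -0.01 0.013 Z -0.013 0.014
   resid vs c0 mm [ 0.82  0.08 -0.61]
side6 yaw0.1 -0.028 n 55 centre [0.5392 0.0647 0.1141] rms 0.0025 y range -0.0089 0.0089 X -0.014 0.012 Z -0.01 0.014
   resid vs c0 mm [ 0.77  0.08 -0.92]
side6 yaw0.1 0.028 n 53 centre [0.5324 0.1203 0.1143] rms 0.0026 y range -0.0088 0.009 X -0.011 0.013 Z -0.011 0.016
   resid vs c0 mm [-0.44 -0.04 -0.75]
leaf n 57 centre [0.594  0.0901 0.1146] rms 0.0029 y range -0.009 0.009 X -0.012 0.018 Z -0.012 0.015
[ 1.58  0.15 -1.3 ]
leaf long n 89 centre [0.5934 0.09   0.1146] rms 0.0027 y range -0.0131 0.0136 X -0.012 0.018 Z -0.011 0.015
```

```bash
python3 - <<'E'
from h import *
yaw=.104; Rz=np.array([[np.cos(yaw),np.sin(yaw)],[-np.sin(yaw),np.cos(yaw)]])
for n,k in [("top",0),("top",2),("side",0),("side",6)]:
    d=load(f"pics/{n}{k}.npz"); P=cloud(d)
    q=P[...,:2]-np.array([.5356,.0925]); q=q@Rz.T; z=P[...,2]
    m=(abs(q[...,0])<.007)&(abs(q[...,1])<.05)&(z>.1185)
    y=np.sort(q[m][:,1]); print(n,k,len(y), 'neg',y[y<0].min().round(4),y[y<-.005].max().round(4) ,'pos',y[y>0].min().round(4),y[y>0].max().round(4), 'hist',np.histogram(y,np.arange(-.046,.05,.004))[0])
d=load("pics/side6.npz");P=cloud(d); yw=.0957
t=np.array([.6372,.0942,.1297]); c=t+np.array([-.045*np.cos(yw),-.045*np.sin(yw),0])
Rz=np.array([[np.cos(yw),np.sin(yw)],[-np.sin(yw),np.cos(yw)]])
q=(P[...,:2]-c[:2])@Rz.T; z=P[...,2]
m=(abs(q[...,0])<.009)&(abs(q[...,1])<.03)&(z>.116); y=q[m][:,1]; print('leaf knuckle y',len(y),y.min(),y.max())
m=(q[...,0]>.02)&(q[...,0]<.035)&(abs(q[...,1])<.05)&(z>.095)&(z<.118); y=q[m][:,1]; print('plate y',len(y),y.min(),y.max())
E
```

```text
top 0 134 neg -0.0391 -0.0051 pos 0.0001 0.0498 hist [ 0  3  9  9  8  7  9  5  4  2  4  1  3  3  4  6  6 10  8  9  7  6  3]
top 2 87 neg -0.0322 -0.0159 pos 0.0167 0.0498 hist [ 0  0  0  5  8  7 11  4  0  0  0  0  0  0  0  3  7 10  7  8  6  6  1]
side 0 81 neg -0.0376 -0.0145 pos 0.0044 0.0498 hist [ 0  0 12  5  7  7  6  4  0  0  1  0  1  0  0  2  9  5  5  4  6  4  0]
side 6 432 neg -0.0452 -0.0053 pos 0.0 0.0413 hist [40 94 64 37 36 30 20 18 14 10  8  6  9  4  4  5  8  5  4 10  3  3  0]
leaf knuckle y 527 -0.02999232337483145 0.02987469081916326
plate y 82 -0.03235718840877248 0.0320912622280351
```

```bash
python3 -m inch '[-0.06,0.02,-0.05,0.34,0,0,0, 0,0,0,0,0,0,0, 0,0,0,0,0,0,0]'
python3 rel.py 0.58 0.097 0.1294 0.104
```

```text
time: 13.7
tool_pos: [0.6368, 0.1035, 0.1297]
tcp_rot: [0.67, 0.743, -0.0, -0.001]
force: [0.6, -0.5, -4.4]
grip_width: 0.0097
t 13.7 pos [0.6368 0.1035 0.1297] yaw 0.103 zd [-1.1e-03  5.0e-04 -1.0e+00] F [ 0.6  -0.5  -4.39] w 0.0097
tool shift m [-0.0006 -0.0571  0.0003] units [-0.02 -2.29  0.01]
turn units [-0.007 -0.004 -0.007]
q [-0.72  0.44  0.65  1.62 -0.29  1.18  0.09]
```

```bash
python3 -m inch '[0,0,0,0,-0.3,0,0, 0,0,0,0,-0.3,0,0, 0,0,0,0,-0.3,0,0, 0,0,0,0,0,0,0, 0,0,0,0,0,0,0]'
python3 rel.py 0.58 0.097 0.1294 0.104
```

```text
time: 14.2
tool_pos: [0.6117, 0.1009, 0.1298]
tcp_rot: [0.67, 0.743, -0.0, -0.001]
force: [0.0, -0.7, -4.8]
grip_width: 0.0097
t 14.2 pos [0.6117 0.1009 0.1298] yaw 0.1032 zd [-1.7e-03  7.0e-04 -1.0e+00] F [ 0.02 -0.67 -4.8 ] w 0.0097
tool shift m [-0.0006 -0.0319  0.0004] units [-0.02 -1.28  0.02]
turn units [-0.011 -0.006 -0.006]
q [-0.76  0.39  0.66  1.68 -0.26  1.16  0.08]
```

```bash
python3 - <<'E'
from fit import *
from bench import viewer
for n in ["side","wrist"]:
    d=viewer.get_image(n); np.savez(f"pics/{n}7.npz",**d)
    im=d["frame"][:,:,::-1]
    if n=="wrist": cv2.imwrite("pics/wrist7.png",im); continue
    cv2.imwrite(f"pics/{n}7.png",cv2.resize(im[170:240,275:365],None,fx=8,fy=8,interpolation=cv2.INTER_CUBIC))
    P=cloud(d); m=np.ones(P.shape[:2],bool); yaw=.104
    for yy in [-.028,.028]: cyl(P,m,(.5356-np.sin(yaw)*yy,.0925+np.cos(yaw)*yy,.115),yaw,.009,f"fixed {yy}")
    t=np.array([.6117,.1009,.1298]); c0=t+np.array([-.045*np.cos(yaw),-.045*np.sin(yaw),-.0145]); print(c0)
    cyl(P,m,c0,yaw,.009,"leaf")
E
```

```text
fixed -0.028 n 67 centre [0.5379 0.0646 0.1146] rms 0.0028 y range -0.0089 0.009 X -0.011 0.013 Z -0.011 0.014
fixed 0.028 n 53 centre [0.5323 0.1203 0.1142] rms 0.0027 y range -0.0085 0.0085 X -0.015 0.013 Z -0.011 0.015
[0.56694314 0.09622843 0.1153    ]
leaf n 65 centre [0.5693 0.0965 0.1143] rms 0.0032 y range -0.009 0.009 X -0.013 0.018 Z -0.014 0.018
```

View pics/side7.png

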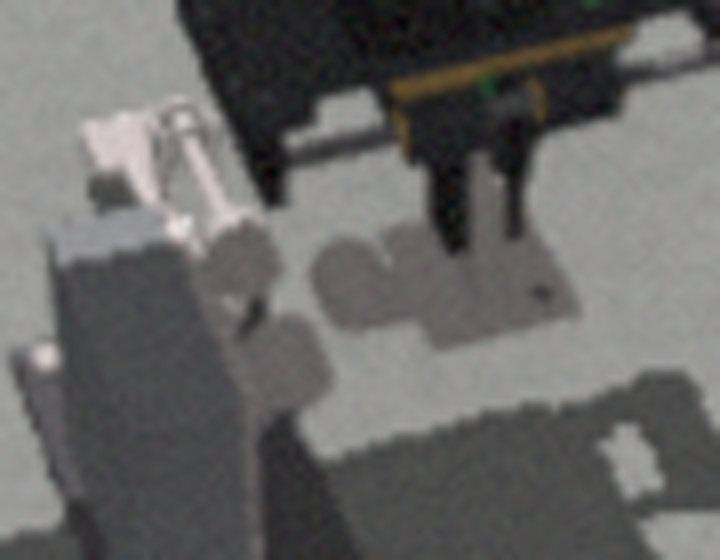

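View pics/wrist7.png

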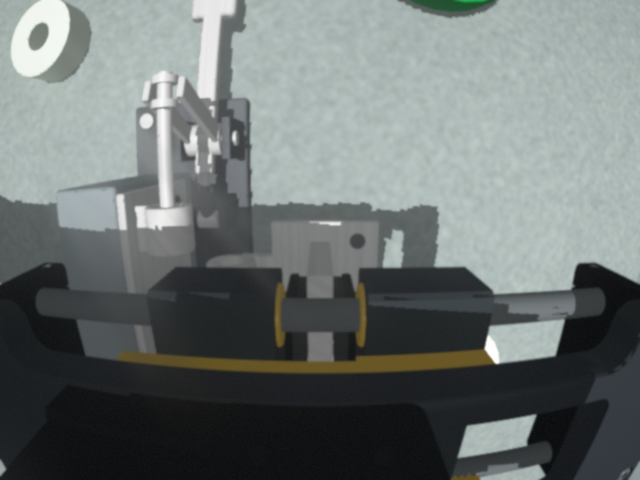

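```bash
python3 - <<'E'
from h import *
d=load("pics/side7.npz"); im=d["frame"][:,:,::-1]
big=cv2.resize(im[170:240,275:365],None,fx=8,fy=8,interpolation=cv2.INTER_CUBIC)
yaw=.104
def ring(c,y,col):
    a=np.linspace(0,2*np.pi,60); p=[]
    for t in a:
        X=.013*np.cos(t);Z=.013*np.sin(t)
        w=np.array([c[0]+X*np.cos(yaw)-y*np.sin(yaw),c[1]+X*np.sin(yaw)+y*np.cos(yaw),c[2]+Z])
        u,v=proj(d,w); p.append(((u-275+.5)*8-.5,(v-170+.5)*8-.5))
    p=np.array(p); cv2.polylines(big,[p.round().astype(int)],True,col,1); return p
J=(.5356,.0925,.115); L=(.56694,.09623,.1153)
for y in(-.04,-.016,.016,.04): p=ring(J,y,(0,0,255)); print('fixed',y,p.min(0).round(),p.max(0).round())
for y in(-.012,.012): p=ring(L,y,(255,0,0)); print('leaf',y,p.min(0).round(),p.max(0).round())
cv2.imwrite("pics/ov7.png",big)
E
```

```text
fixed -0.04 [265. 360.] [337. 414.]
fixed -0.016 [243. 312.] [314. 366.]
fixed 0.016 [215. 249.] [286. 304.]
fixed 0.04 [195. 204.] [264. 259.]
leaf -0.012 [325. 280.] [396. 335.]
leaf 0.012 [304. 234.] [373. 289.]
```

View pics/ov7.png

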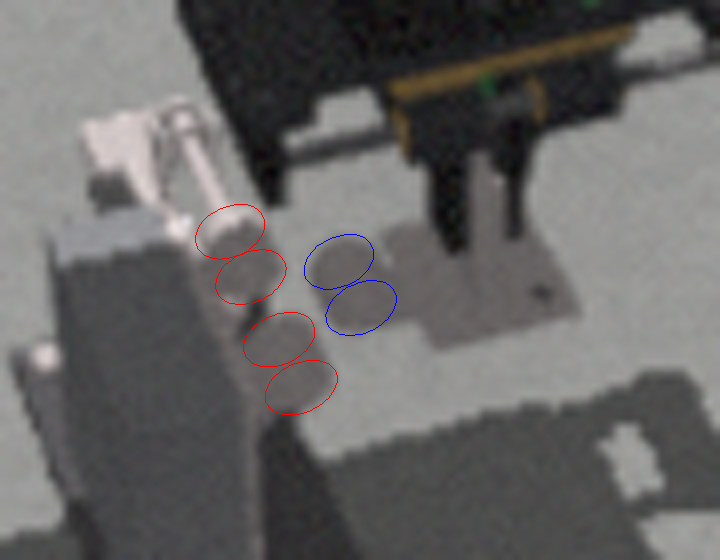

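```bash
python3 - <<'E'
from h import *
from scipy.spatial import ConvexHull
d=load("pics/side7.npz"); g=d["frame"].astype(float).mean(2)
yaw=.104
def tw(c,p): return np.array([c[0]+p[0]*np.cos(yaw)-p[1]*np.sin(yaw),c[1]+p[0]*np.sin(yaw)+p[1]*np.cos(yaw),c[2]+p[2]])
J=(.5356,.0925,.115); L=(.56694,.09623,.1153)
def tube(c,y0,y1):
    a=np.linspace(0,2*np.pi,90); P=[proj(d,tw(c,(.013*np.cos(t),y,.013*np.sin(t)))) for t in a for y in (y0,y1)]
    P=np.array(P); return P[ConvexHull(P).vertices]
def xr(poly,v):
    xs=[]
    for i in range(len(poly)):
        a,b=poly[i],poly[(i+1)%len(poly)]
        if (a[1]-v)*(b[1]-v)<0: xs.append(a[0]+(v-a[1])/(b[1]-a[1])*(b[0]-a[0]))
    return min(xs),max(xs)
def cross(v,u0,u1):
    p=g[v,u0:u1]; a,b=p[0],p[-1]; h=(a+b)/2
    s=np.sign(p-h); i=np.where(s[:-1]!=s[1:])[0]
    return [round(u0+k+(h-p[k])/(p[k+1]-p[k]),2) for k in i], p.astype(int)
Lp=tube(L,-.012,.012); N=tube(J,-.04,-.016); F=tube(J,.016,.04)
print("leaf left")
for v in range(202,209): print(v,'pred',round(xr(Lp,v)[0],2),*cross(v,309,319))
print("near fixed right")
for v in range(210,219): print(v,'pred',round(xr(N,v)[1],2),*cross(v,310,321))
print("far fixed right")
for v in range(198,206): print(v,'pred',round(xr(F,v)[1],2),*cross(v,305,314))
print("plate corners")
for p in [(.02,-.03,-.013),(.075,-.03,-.013),(.075,-.03,-.007),(.075,.03,-.007),(.02,-.03,-.007)]: 
    u,v=proj(d,tw(L,p)); print(p,round(u,2),round(v,2),'crop',(u-275+.5)*8-.5,(v-170+.5)*8-.5)
E
```

```text
leaf left
202 pred 312.83 [np.float64(314.5)] [112 137 152 148 146 115  98 102  99 101]
203 pred 312.53 [np.float64(313.93), np.float64(315.79), np.float64(316.42)] [102 126 151 154 134  98  97 101  99  99]
204 pred 312.63 [np.float64(313.76)] [110 137 150 150 127  97  97  98  99  99]
205 pred 313.09 [np.float64(313.58)] [130 145 155 151 140  98  95  98 100 101]
206 pred 313.56 [np.float64(313.68)] [145 153 153 152 145 111  94 100 102  99]
207 pred 314.03 [np.float64(314.21)] [153 155 154 154 152 134  97  91  95  99]
208 pred 314.5 [np.float64(314.51)] [153 149 148 150 151 140 109  98  96  95]
near fixed right
210 pred 313.69 [np.float64(319.93)] [ 97 103 105 116 135 139 121  99  99 103  96]
211 pred 314.15 [np.float64(313.35)] [100  98  98 103 125 149 142 127 125 117 122]
212 pred 314.62 [np.float64(314.38)] [103 103  99 100 113 138 146 144 141 140 142]
213 pred 315.08 [np.float64(314.74)] [ 98 100  99  94 104 130 144 146 143 146 148]
214 pred 315.55 [np.float64(315.33)] [101 100  97  99  99 112 145 147 146 145 146]
215 pred 316.02 [np.float64(315.62)] [101  99 101  95  98 108 135 1
[... 578 characters left out ...]
]
202 pred 309.95 [np.float64(309.39)] [ 97  98  95  98 112 137 152 148 146]
203 pred 310.25 [np.float64(309.74)] [106 100  96  94 102 126 151 154 134]
204 pred 310.12 [np.float64(309.1)] [ 99 100  97  99 110 137 150 150 127]
205 pred 309.61 [np.float64(308.49)] [ 96 102  95 107 130 145 155 151 140]
plate corners
(0.02, -0.03, -0.013) 328.55 213.9 crop 431.9331715623148 354.66848316367395
(0.075, -0.03, -0.013) 346.88 209.12 crop 578.546766852035 316.42329347509576
(0.075, -0.03, -0.007) 346.96 207.64 crop 579.1861055276854 304.6129504289338
(0.075, 0.03, -0.007) 339.4 193.56 crop 518.7145920105845 191.9472564864418
(0.02, -0.03, -0.007) 328.57 212.42 crop 432.0342336457834 342.8950220055624
```

Predicted and measured silhouettes agree to within about 0.5 px (1.3 mm), and the leaf sits roughly 0.8 mm further to +x than the model says. I'll aim TCP x at 0.5796 and advance in small steps.

```bash
python3 -m inch '[0,0,0,-0.02,-0.22,0,0, 0,0,0,0,-0.22,0,0, 0,0,0,0,-0.2,0,0, 0,0,0,0,0,0,0, 0,0,0,0,0,0,0]'
python3 rel.py 0.5796 0.097 0.1294 0.104
```

```text
time: 14.8
tool_pos: [0.5949, 0.0982, 0.1297]
tcp_rot: [0.67, 0.743, -0.0, -0.001]
force: [0.1, -0.1, -5.0]
grip_width: 0.0099
t 14.8 pos [0.5949 0.0982 0.1297] yaw 0.1028 zd [-1.6e-03  2.0e-04 -1.0e+00] F [ 0.11 -0.07 -4.99] w 0.0099
tool shift m [ 0.0003 -0.0153  0.0003] units [ 0.01 -0.61  0.01]
turn units [-0.011 -0.003 -0.009]
q [-0.78  0.35  0.67  1.73 -0.24  1.15  0.06]
```

```bash
python3 -m inch '[0,0,0,0,-0.2,0,0, 0,0,0,0,-0.2,0,0, 0,0,0,0,-0.15,0,0, 0,0,0,0,0,0,0, 0,0,0,0,0,0,0]'
python3 rel.py 0.5796 0.097 0.1294 0.104
python3 - <<'E'
from fit import *
from bench import viewer
for n in ["side","wrist","top"]:
    d=viewer.get_image(n); np.savez(f"pics/{n}8.npz",**d)
    im=d["frame"][:,:,::-1]
    if n=="wrist": cv2.imwrite("pics/wrist8.png",im); continue
    if n=="side": cv2.imwrite(f"pics/{n}8.png",cv2.resize(im[170:240,275:365],None,fx=8,fy=8,interpolation=cv2.INTER_CUBIC))
    else: cv2.imwrite(f"pics/{n}8.png",im)
E
```

```text
time: 15.3
tool_pos: [0.58, 0.0967, 0.1298]
tcp_rot: [0.67, 0.742, -0.0, -0.001]
force: [0.2, -0.2, -3.5]
grip_width: 0.0095
t 15.3 pos [0.58   0.0967 0.1298] yaw 0.1028 zd [-1.4e-03  4.0e-04 -1.0e+00] F [ 0.16 -0.18 -3.52] w 0.0095
tool shift m [ 0.0004 -0.0004  0.0004] units [ 0.01 -0.01  0.02]
turn units [-0.01  -0.004 -0.009]
q [-0.79  0.32  0.67  1.76 -0.22  1.14  0.05]
```

View pics/side8.png

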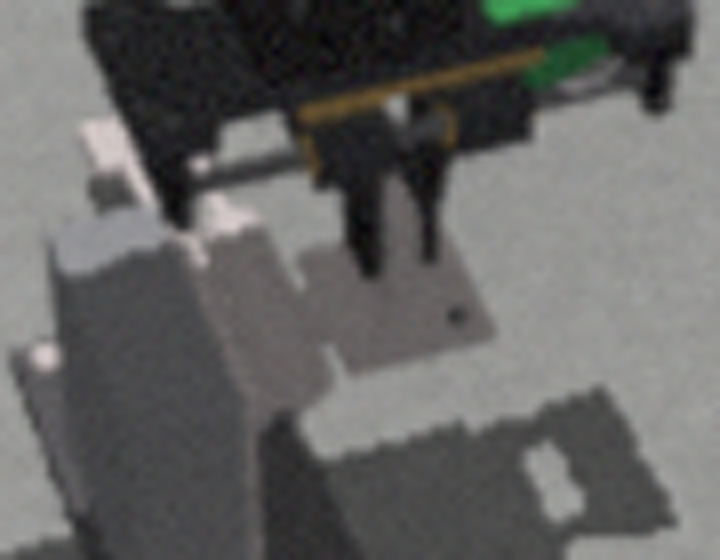

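View pics/wrist8.png

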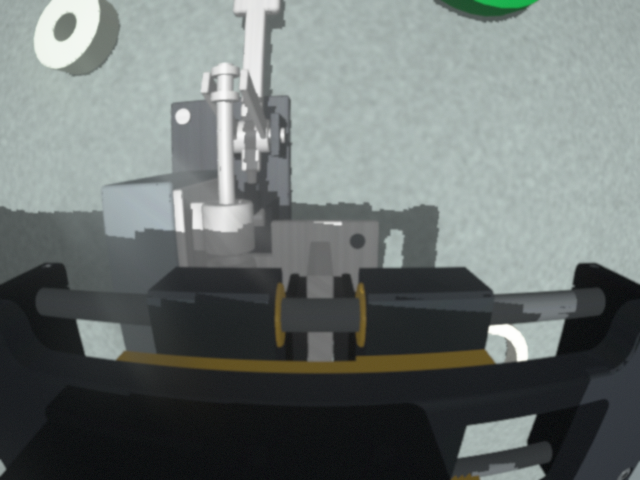

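View pics/top8.png

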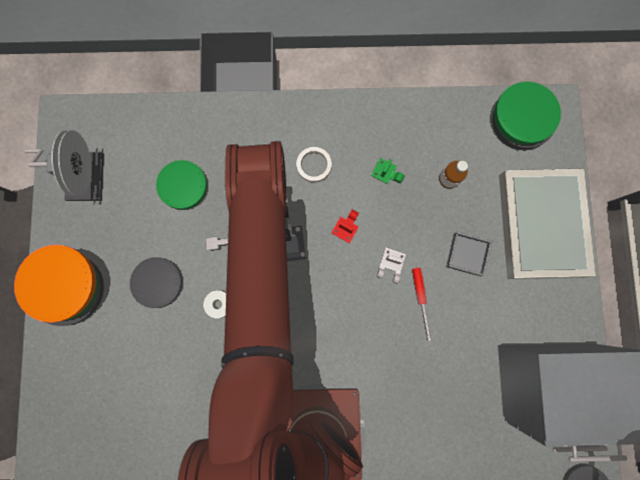

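```bash
python3 -m inch '[0,0,0,0.01,-0.01,0.01,0, 0,0,0,0,0,0,0, 0,0,0,0,0,0,0]'
python3 rel.py 0.5796 0.097 0.1294 0.104
cat >> h.py <<'E'
def fcloud(d):
    f=240/np.tan(np.radians(d["fov_y"])/2)
    v,u=np.mgrid[0:480,0:640]; a=u-d["cx"]; b=v-d["cy"]; r=np.hypot(a,b)+1e-9; th=r/f
    z=d["depth"]; s=np.tan(th)/r
    P=np.stack([a*s*z,-b*s*z,-z,np.ones_like(z)],-1)@d["cam_to_world"].T
    P=P[...,:3]; P[z==0]=np.nan
    return P
E
python3 - <<'E'
from fit import *
from bench import viewer
np.savez("pics/wrist9.npz",**viewer.get_image("wrist"))
yaw=.104; J=np.array([.5356,.0925,.115]); 
tcp={6:(.6372,.0942,.1297,.0957),7:(.6117,.1009,.1298,.1032),8:(.58,.0967,.1298,.1028)}
for k in (6,7,8):
    d=load(f"pics/wrist{k}.npz"); P=fcloud(d); m=np.ones(P.shape[:2],bool)
    print(k,'floor',np.nanmedian(P[100:150,450:600,2]).round(4))
    yy=.028; cyl(P,m,J+np.array([-np.sin(yaw)*yy,np.cos(yaw)*yy,0]),yaw,.009,"far fixed")
    t=tcp[k]; y=t[3]; c0=np.array(t[:3])+np.array([-.045*np.cos(y),-.045*np.sin(y),-.0145])
    print('  leaf pred',c0.round(4)); cyl(P,m,c0+.004*np.array([-np.sin(y),np.cos(y),0]),y,.008,"  leaf")
E
```

```text
time: 15.75
tool_pos: [0.5802, 0.0968, 0.1294]
tcp_rot: [0.67, 0.742, -0.001, -0.0]
force: [-0.2, 0.3, -4.5]
grip_width: 0.0097
t 15.75 pos [0.5802 0.0968 0.1294] yaw 0.1026 zd [-1.4e-03 -1.0e-04 -1.0e+00] F [-0.17  0.35 -4.52] w 0.0097
tool shift m [ 0.0002 -0.0005 -0.    ] units [ 0.01 -0.02 -0.  ]
turn units [-0.01 -0.   -0.01]
q [-0.79  0.32  0.67  1.76 -0.22  1.14  0.05]
6 floor 0.0015
far fixed n 1743 centre [0.5317 0.1202 0.1167] rms 0.0017 y range -0.009 0.009 X -0.019 0.014 Z -0.007 0.014
  leaf pred [0.5924 0.0899 0.1152]
  leaf n 383 centre [0.6037 0.095  0.121 ] rms 0.003 y range 0.0021 0.008 X -0.018 0.018 Z -0.012 0.01
7 floor 0.0015
far fixed n 1836 centre [0.5319 0.1203 0.1165] rms 0.0015 y range -0.009 0.009 X -0.019 0.014 Z -0.006 0.015
  leaf pred [0.5669 0.0963 0.1153]
  leaf n 546 centre [0.5758 0.1012 0.1195] rms 0.0038 y range 0.0017 0.008 X -0.017 0.018 Z -0.012 0.012
8 floor 0.0015
far fixed n 2002 centre [0.5319 0.1203 0.1164] rms 0.0014 y range -0.009 0.009 X -0.019 0.014 Z -0.001 0.015
  leaf pred [0.5352 0.0921 0.1153]
  leaf n 533 centre [0.5429 0.0969 0.1186] rms 0.0038 y range 0.0018 0.008 X -0.018 0.019 Z -0.011 0.013
```

```bash
python3 - <<'E'
from h import *
from scipy.optimize import least_squares
J=np.array([.5356,.0925,.115])
tcp={6:(.6372,.0942,.1297,.0957),7:(.6117,.1009,.1298,.1032),8:(.58,.0967,.1298,.1028)}
for k in (6,7,8):
    d=load(f"pics/wrist{k}.npz"); P=fcloud(d); t=tcp[k]; y=t[3]
    def fr(c,y):
        q=P-c; return q[...,0]*np.cos(y)+q[...,1]*np.sin(y), -q[...,0]*np.sin(y)+q[...,1]*np.cos(y), q[...,2]
    c0=np.array(t[:3])+np.array([-.045*np.cos(y),-.045*np.sin(y),-.0145])
    for lab,c,yw,lo,hi in [("leaf",c0,y,.002,.011),("fixed",J,.104,.018,.038)]:
        X,Y,Z=fr(c,yw); p=np.zeros(2)
        for it in range(5):
            r=np.hypot(X-p[0],Z-p[1])
            s=(Y>lo)&(Y<hi)&(abs(r-.013)<.004)&(X-p[0]<.008)&(X-p[0]>-.0135)&(Z-p[1]>.001)
            o=least_squares(lambda w:np.hypot(X[s]-w[0],Z[s]-w[1])-.013,p,loss='soft_l1',f_scale=.001); p=o.x
        print(k,lab,s.sum(),'offset mm',(p*1000).round(2),'rms',np.sqrt(np.mean(o.fun**2)).round(4), 'X',(X[s]-p[0]).min().round(4),(X[s]-p[0]).max().round(4))
    # leaf knuckle end, y max
    X,Y,Z=fr(c0,y); s=(abs(X)<.008)&(Z>.004)&(Z<.016)&(Y>0)&(Y<.0155); print('  leaf y max pct',np.percentile(Y[s],[50,90,98,100]).round(4))
E
```

```text
6 leaf 4 offset mm [0.63 1.15] rms 0.0002 X -0.0123 -0.0109
6 fixed 1024 offset mm [-0.44  1.37] rms 0.0006 X -0.0135 0.008
  leaf y max pct [0.0122 0.0127 0.0129 0.013 ]
7 leaf 5 offset mm [0.4  0.69] rms 0.0002 X -0.0124 -0.01
7 fixed 1246 offset mm [-0.34  1.4 ] rms 0.0006 X -0.0135 0.008
  leaf y max pct [0.0119 0.0124 0.0125 0.0126]
8 leaf 3 offset mm [0.2  0.41] rms 0.0 X -0.0119 -0.0107
8 fixed 1567 offset mm [-0.31  1.35] rms 0.0006 X -0.0135 0.008
  leaf y max pct [0.012  0.0124 0.0126 0.0127]
```

```bash
python3 - <<'E'
from h import *
tcp={6:(.6372,.0942,.1297,.0957),7:(.6117,.1009,.1298,.1032),8:(.58,.0967,.1298,.1028)}
for k in (6,7,8):
    d=load(f"pics/wrist{k}.npz"); P=fcloud(d); t=tcp[k]; y=t[3]
    q=P-(np.array(t[:3])+np.array([-.045*np.cos(y),-.045*np.sin(y),-.0145]))
    X=q[...,0]*np.cos(y)+q[...,1]*np.sin(y); Y=-q[...,0]*np.sin(y)+q[...,1]*np.cos(y); Z=q[...,2]
    s=(Y>.010)&(Y<.0142)&(abs(X)<.018)&(abs(Z)<.02)
    print(k,s.sum(),'X pct',np.percentile(X[s],[0,2,10,50,98]).round(4),'Z',np.percentile(Z[s],[0,2,50,98,100]).round(4))
    # top boundary by X bin
    for a in np.arange(-.015,.016,.003):
        b=s&(X>=a)&(X<a+.003)
        if b.sum()>3: print('   X',round(a+.0015,4),'Zmax',Z[b].max().round(4),'Zmin',Z[b].min().round(4),b.sum())
E
```

```text
6 597 X pct [-0.0116 -0.0101 -0.0072  0.0047  0.0173] Z [-0.0098 -0.009  -0.001   0.0135  0.0148]
   X -0.0105 Zmax 0.0104 Zmin -0.0034 29
   X -0.0075 Zmax 0.0129 Zmin -0.0048 65
   X -0.0045 Zmax 0.0135 Zmin -0.0069 72
   X -0.0015 Zmax 0.0138 Zmin -0.0079 57
   X 0.0015 Zmax 0.0148 Zmin -0.0067 44
   X 0.0045 Zmax 0.0147 Zmin -0.0094 55
   X 0.0075 Zmax 0.0134 Zmin -0.009 70
   X 0.0105 Zmax 0.0115 Zmin -0.0098 92
   X 0.0135 Zmax 0.0079 Zmin -0.0095 69
   X 0.0165 Zmax -0.0033 Zmin -0.0094 44
7 564 X pct [-0.0114 -0.0101 -0.0074  0.0046  0.017 ] Z [-0.01   -0.0092 -0.001   0.0131  0.0144]
   X -0.0105 Zmax 0.0097 Zmin -0.0025 26
   X -0.0075 Zmax 0.012 Zmin -0.0058 70
   X -0.0045 Zmax 0.0129 Zmin -0.0075 65
   X -0.0015 Zmax 0.0137 Zmin -0.0082 49
   X 0.0015 Zmax 0.0144 Zmin -0.0083 42
   X 0.0045 Zmax 0.0142 Zmin -0.0097 53
   X 0.0075 Zmax 0.0134 Zmin -0.0092 72
   X 0.0105 Zmax 0.0107 Zmin -0.0099 91
   X 0.0135 Zmax 0.0084 Zmin -0.0097 62
   X 0.0165 Zmax -0.0039 Zmin -0.01 34
8 561 X pct [-0.018  -0.0112 -0.0076  0.0044  0.0168] Z [-0.01   -0.0091 -0.0001  0.0134  0.0144]
   X -0.0105 Zmax 0.01 Zmin -0.0012 29
   X -0.0075 Zmax 0.012 Zmin -0.0056 67
   X -0.0045 Zmax 0.0139 Zmin -0.0059 61
   X -0.0015 Zmax 0.0142 Zmin -0.0085 50
   X 0.0015 Zmax 0.0136 Zmin -0.0073 40
   X 0.0045 Zmax 0.0135 Zmin -0.0095 52
   X 0.0075 Zmax 0.0131 Zmin -0.01 68
   X 0.0105 Zmax 0.0115 Zmin -0.0097 91
   X 0.0135 Zmax 0.0081 Zmin -0.0093 62
   X 0.0165 Zmax -0.0031 Zmin -0.0097 33
```

The wrist depth gives the leaf bore as about +1.0 mm in x and −0.15 mm in z relative to the fixed bore, which agrees with the side view. I'll make a small final correction.

```bash
python3 -m inch '[0,0,0,0.01,-0.04,0,0, 0,0,0,0,0,0,0, 0,0,0,0,0,0,0, 0,0,0,0,0,0,0, 0,0,0,0,0,0,0]'
python3 rel.py 0.5794 0.097 0.1294 0.104
python3 -c "
from bench import get_obs
o=get_obs();print(abs(o['qvel']).max(),o['force'],o['moment'])"
```

```text
time: 16.3
tool_pos: [0.579, 0.097, 0.1294]
tcp_rot: [0.67, 0.742, -0.001, -0.0]
force: [-0.3, -0.0, -4.4]
grip_width: 0.0095
t 16.3 pos [0.579  0.097  0.1294] yaw 0.1026 zd [-1.4e-03 -2.0e-04 -1.0e+00] F [-0.31 -0.01 -4.36] w 0.0095
tool shift m [-0.      0.0004 -0.    ] units [-0.    0.01 -0.  ]
turn units [-0.01  0.   -0.01]
q [-0.8   0.32  0.67  1.76 -0.22  1.14  0.05]
0.002972914536473533 [-0.31159884 -0.0135575  -4.36401171] [-0.07423905  0.01199376 -0.03248347]
```

```bash
python3 - <<'E'
from h import *
from bench import viewer,order,get_obs
d=viewer.get_image("top"); P=cloud(d); print("pad z",P[239:248,208:217,2].mean(), P[243,212])
print(order.sign_off()); print(get_obs()["tool_pos"])
E
```

```text
pad z nan [0.51583852 0.27569679 0.03454976]
the job is handed in; nothing more can be done
None
the job is handed in; nothing more can be done
```

I pressed the lever until it clicked over, picked up the single-knuckle leaf at about 40 N, and slid its knuckle into the gap from the open side. I then handed the job in with the leaf still gripped there. The sign-off gives no verdict.

**Lever:** just before handing in, the pad read 34.5 mm above the bench at about 184 mm to +y, which matches the fully down position. The pin is clear of the gap.

**Hole alignment:**

| Direction | Estimated error | Allowed |
|---|---|---|
| x | about 0.3 mm or less | 3.5 mm |
| z | about 0.3 mm | 3.5 mm |
| y | under about 1 mm | 6 mm |
| Angle | within about 0.01 rad | 0.12 rad |

**Holding:** the arm was still. The force reading held at about 4.4 N, the leaf's own weight, so I saw no sign of contact with the jamb.

**Disagreement in x:** the cameras put the leaf 0.7 to 1.3 mm further to +x than my grasp model did, and I corrected by about 1 mm. The last pictures of the knuckle in the gap were taken before that correction, so the x figure comes from them plus the measured arm move.

**Other items:** the top view taken with the leaf in the gap, before the last 1 mm correction, showed the other leaf and the other bench items in their original places. The arm hid part of the tape roll in that view. The last picture before handing in was only used to check the pad height.

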